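Tip the brass disc down the sorting tray and lay it on the blue mat

ROBOT

A 6-joint arm with a two-finger parallel gripper is mounted at the origin on the work surface. World frame = base frame: x ahead of the robot, y to its left, z up, the work surface at z = 0. Lengths are in m, angles in rad, forces in N, time in s.
With the tool pointing down it reaches from about 0.375 to 0.925 m from the base axis. Payload 5.7 kg.
Tool frame: the origin (TCP) lies on the centre line of the jaws, within the pads' length; the fingertips stand 11 mm ahead of it and the grasp point (between the pads) lies 8 mm behind it (env.tip_reach is the distance from the TCP to the fingertips, in m); z points along the fingers, y is the line along which they close (so a half turn about z gives the same grasp; the last joint's range is limited). The gripper opens to 88 mm and grips with 3 to 60 N. Pads are 20 mm wide; open, the fingers measure 115 mm over their backs; the gripper's body (75 mm by 178 mm) begins 61 mm behind the grasp point.
Start: joints at [1.189, 0.359, 1.51, -0, 1.272, -0.115], TCP at [0.158, 0.579, 0.234] pointing down, gripper open.
Joint ranges: [-2.97, 2.97], [-1.01, 2.36], [0.21, 2.38], [-0.96, 4.11], [0.2, 2.71], [-2.98, 2.98]. Speed limits (rad/s): [2.39, 2.39, 3.14, 3.14, 3.14, 3.14].

INTERFACE

Orientations are given as a 3x3 rotation matrix whose columns are the frame's x, y, z axes.
In Python, from plant import env gives the robot as it stands.
- The arm moves only by the shell command python3 -m inch 'ROWS'. ROWS is JSON, a list of rows, each a list of 7 numbers: the finger opening in m, from 0 to 0.0878, then the shift along the tool's x, y, z in m, then the turn, a rotation vector about the tool's x, y, z in rad. A call has exactly 5 rows; each row is the pose to reach, as a shift and turn from the pose commanded when the call began, along the tool's axes at that moment; what a row does not reach only later rows make up. A row lasts 1/12 s, in which the tool goes at most 41.7 mm and 7.16 degrees, less where a joint would pass 70% of its speed; a pose out of reach is approached as far as the arm can. A call with a gripper value outside its range is refused whole. The fingers move at their own pace and stop on an object; the grip force is fixed at half the most. Time passes only in rows, so rows that repeat a pose let the fingers close, or fill a call up. It gives the time, the measured TCP pose, the force, the opening and the grip force at its end, in the units of the state.
- env.get_obs(): the state, without advancing time (a new reading comes with each control period).
- env.grab_frame(name): name is "scene" or "top" or "wrist"; returns a dict with "image" (420x560x3 uint8, red, green, blue), "range_z" (420x560 float32, m along the optical axis (not along the pixel's ray), 0 where there is no reading), "intrinsics" (3x3 intrinsics, pixels), "camera_from_world" (4x4, takes a point from world to camera coordinates); the wrist camera has in their place "mount" (4x4, takes a point from camera to tool coordinates, whose origin is the TCP and whose axes are the flange's). Camera axes: x right, y down, z forward; pixel columns grow to the right and rows downward; lengths in m; the calibration is good to about 2 mm. A picture is of the moment at which its call begins: read the wrist's pose just before it.
- env.sign_off(): hands the job in; it is judged then, once.
The state is a dict: "time_s": time; "joints": joint angles; "qvel": joint speeds; "effort": joint torques, N m; "tcp_pos": TCP position; "tcp_rot": TCP orientation; "ft_force": force on the tool from outside, world axes, zero at the start; "torque": the same for the moment, N m; "finger_gap": finger opening in m; "grasp_force": force on a finger pad.
Only numpy, scipy, OpenCV 4.12 (cv2) and the standard library are available. Lean on these libraries where they do the work, as an engineer would, in place of code of your own. Each camera call takes 0.05 s, during which the arm holds its last target. There are 200 camera calls.

TASK

One of the two sorting trays holds a thin brass disc, lying flat on its floor: raise that tray by its red bar until the disc slides down to the two pins on the narrow tongue, and let the tray down level again. Then take the disc off the tongue and lay it flat, wholly on the round blue mat, without dropping it. Keep the other tray, with the dark wooden disc, down.

Things in the scene. Friction and masses are not known exactly. Their poses are not given: they have to be found in the camera images.
- tray: Hinged tray with the brass disc: wood walls, white floor (top z 6 mm), red bar. Origin on the hinge line at its narrow end, 34 mm above table; x runs from bar to hinge, y along hinge, z up when level. Bar: 12 mm thick, along y, 72 mm free length, centre x -245, z 48 mm; lifting it (2 N) tips the tray up to 43 deg, no spring; bar may turn in the grip. Discs slide from 11-17 deg; 30 is ample.
- disc: Brass disc, 40 mm across, 4 mm thick, 43 g; origin at the centre of its underside, z its axis. Starts loose on the tray's floor. Slid down, it rests against two steel pins (14 mm high) at tray x -35, y 0 mm (disc centre), on a 24 mm wide tongue: it overhangs by 8 mm on both sides (along tray y), open to the table 40 mm below, so fingers can close on it there.
- mat: Round blue felt mat, 100 mm across, 6 mm thick, fixed flat on the table; origin at the centre of its underside, so its top is 6 mm above the origin.
- tray_b: Twin of the tray, same sizes and frame, holding a dark wooden disc: stays down. Both trays: 110 mm wide, fixed stand below, walls 6 mm thick rising 18 mm above the floor, end wall's outer face at x -220 mm (bar 25 mm outside it), slanting fences that end in a 46 mm wide throat at x -60, then the tongue; pins at x -14, y +-9 mm.
Mind the look-alikes: they are no part of the job. Of the things like the mat, leave any that is pink; of the rest the larger one is meant.

How it is judged:
By the outcome, as a careful person would: the job done as asked, in the order asked, and still so for the second after the job is handed in, with the robot touching nothing.
It also fails if it takes over 54 s, if anything falls off the work surface, if the arm or the gripper's body presses on something with over 40 N, if the wrist force passes 120 N, or if a joint passes its speed limit or range.

## Working session

There is one attempt and no reset: what is moved stays moved. The work goes in short steps, Python scripts to look and compute and a shell command to move; the robot and the scene stay as the last step left them, time stands still between calls to the robot, and variables do not carry over. Pictures are saved under pics/ and viewed, at most 10 in all, crops included, and the job is handed in when it is done.

```bash
ls; mkdir -p pics; python3 - <<'E'
from plant import env
import cv2,numpy as np,pickle
o=env.get_obs();print(o)
for n in("top","scene"):
    f=env.grab_frame(n);pickle.dump(f,open(f'{n}.pkl','wb'))
    cv2.imwrite(f'pics/{n}0.png',f['image'][:,:,::-1]);print(f['intrinsics'],f['camera_from_world'])
E
```

```text
pics
{'time_s': 0.0, 'joints': array([ 1.18888387e+00,  3.59455688e-01,  1.51138271e+00, -2.03754478e-05,
        1.27248076e+00, -1.15102935e-01]), 'qvel': array([ 0.00049692,  0.00033223, -0.0006683 , -0.00187366,  0.00226603,
        0.00073014]), 'effort': array([-6.89722924e-05, -5.15361571e+01, -2.70724225e+01,  6.75371359e-02,
        3.48190579e-02, -1.58243784e-04]), 'tcp_pos': array([0.15797031, 0.57817096, 0.23285785]), 'tcp_rot': array([[-9.64618517e-01,  2.63648867e-01, -6.25387683e-04],
       [ 2.63649548e-01,  9.64617191e-01, -1.60937208e-03],
       [ 1.78950584e-04, -1.71731329e-03, -9.99998509e-01]]), 'ft_force': array([-0.04663235,  0.42471039,  0.13482389]), 'torque': array([-0.02126653, -0.04940193,  0.01754787]), 'grasp_force': 0.0, 'finger_gap': 0.0878810367808512}
[[409.06805449   0.         277.07273435]
 [  0.         409.06805449 210.33682594]
 [  0.           0.           1.        ]] [[ 0.01382196 -0.99982797 -0.01236901  0.03771873]
 [-0.98981397 -0.01192847 -0.14186617  0.52221607]
 [ 0.14169422  0.01420389 -0.98980857  0.78429201]
 [ 0.          0.          0.          1.        ]]
[[389.5285722    0.         282.03202899]
 [  0.         389.5285722  209.33893934]
 [  0.           0.           1.        ]] [[ 0.42107744  0.90699563 -0.00726079 -0.25790896]
 [ 0.78656193 -0.36912842 -0.49503993 -0.3856704 ]
 [-0.45167922  0.20273908 -0.86883989  1.28497152]
 [ 0.          0.          0.          1.        ]]
```

View pics/top0.png

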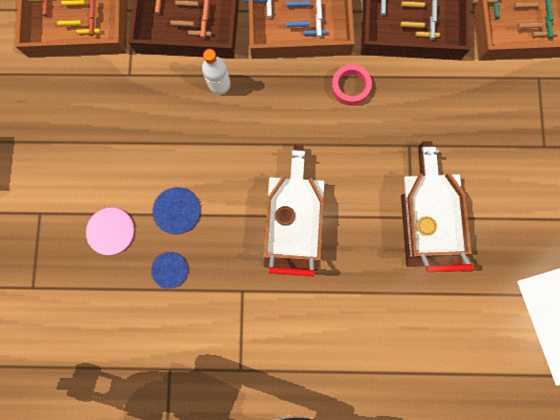

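View pics/scene0.png

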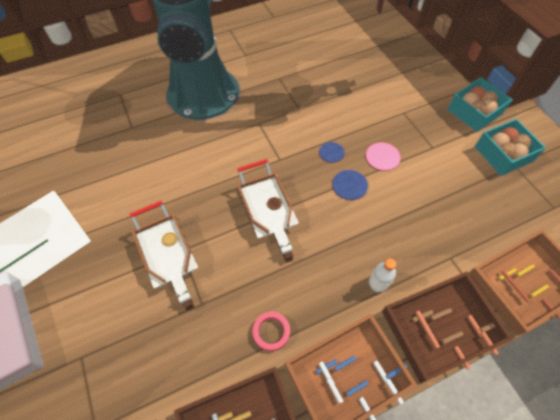

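Top view: brass disc at (428,226) in the right tray, with its bar at (450,268) and tongue at (429,160). Dark disc at (285,215) in the other tray, with its bar at (292,272).
- **Mat candidates (top):** large blue (177,211), small blue (170,270), pink (110,231). I choose the large blue one.
- **Tray candidates (top):** I choose the right-hand tray, the one with the brass disc.

In the scene view the brass tray's bar is at (146,209) and the large blue mat at (350,185).

```bash
python3 - <<'E'
import cv2,numpy as np,pickle
t=pickle.load(open('top.pkl','rb'));s=pickle.load(open('scene.pkl','rb'))
a=cv2.resize(t['image'][135:280,395:485],None,fx=4,fy=4,interpolation=cv2.INTER_CUBIC)
b=cv2.resize(s['image'][195:315,125:210],None,fx=4.8,fy=4.8,interpolation=cv2.INTER_CUBIC)
c=np.zeros((580,a.shape[1]+b.shape[1],3),np.uint8);c[:a.shape[0],:a.shape[1]]=a;c[:b.shape[0],a.shape[1]:]=b
cv2.imwrite('pics/crop.png',c[:,:,::-1]);print(c.shape)
def w(f,u,v,z=None):
    K=f['intrinsics'];T=np.linalg.inv(f['camera_from_world']);r=np.linalg.inv(K)@[u,v,1]
    d=f['range_z'][int(round(v)),int(round(u))] if z is None else (z-T[2,3])/(T[:3,:3]@r)[2]
    return T[:3,:3]@(r*d)+T[:3,3]
for n,f in(('top',t),('scene',s)):
    h=f['image'].astype(int);R,G,B=h[...,0],h[...,1],h[...,2]
    for nm,m in(('red',(R>150)&(G<60)&(B<60)),('blue',(B>R+40)&(B>G+30)&(B>60)),('brass',(R>150)&(G>110)&(B<90)&(R-G<70))):
        k,l,st,ce=cv2.connectedComponentsWithStats(m.astype(np.uint8))
        for i in range(1,k):
            if st[i,4]>60:
                ys,xs=np.where(l==i);P=np.array([w(f,x,y) for x,y in zip(xs,ys)])
                q=np.c_[xs,ys];e=cv2.fitEllipse(q) if 0 else None
                mu=np.median(P,0);ax=np.linalg.svd(P[:,:2]-P[:,:2].mean(0),full_matrices=False)[2][0]
                print(n,nm,ce[i].round(1),st[i],mu.round(4),'mean',P.mean(0).round(4),'ext',np.ptp(P,0).round(3),'axdeg',np.degrees(np.arctan2(ax[1],ax[0])).round(1))
E
```

```text
(580, 768, 3)
top red [456.4 267.6] [436 264  38   8 209] [ 0.4117 -0.2877  0.0875] mean [ 0.4122 -0.285   0.0937] ext [0.015 0.374 0.854] axdeg 91.8
top red [291.2 271.3] [269 267  46   9 281] [0.4015 0.0164 0.0875] mean [0.4013 0.016  0.0902] ext [0.014 0.083 0.768] axdeg -93.2
top blue [297.7   3.5] [287   1  23   6  92] [0.9845 0.005  0.0233] mean [0.9783 0.0057 0.0321] ext [0.586 0.052 0.832] axdeg 177.0
top blue [297.7  23.6] [287  22  23   5  91] [0.9313 0.005  0.0311] mean [0.9315 0.0056 0.0311] ext [0.009 0.048 0.01 ] axdeg -88.3
top blue [176.2 210.3] [ 153  187   47   47 1705] [0.5238 0.2559 0.0068] mean [0.5235 0.2556 0.0083] ext [0.169 0.272 0.851] axdeg -116.8
top blue [169.1 269.7] [ 152  252   36   36 1012] [0.4003 0.2646 0.0052] mean [0.4006 0.2643 0.0069] ext [0.071 0.268 0.852] axdeg -89.2
top brass [8.3 4. ] [  0   0  18   9 159] [0.9953 0.665  0.0014] mean [0.995  0.6647 0.0014] ext [0.023 0.043 0.008] axdeg -91.6
top brass [72.8  2. ] [ 61   0  26   5 115] [0.9851 0.5062 0.0232] mean [0.9868 0.5057 0.0212] ext [0.022 0.06  0.021] axdeg -94.2
top brass [412.8   3
[... 11938 characters left out ...]
.000e-04] mean [ 5.655e-01 -5.879e-01  3.000e-04] ext [0.032 0.041 0.009] axdeg -104.5
scene brass [266.8 326.9] [260 322  15  11  90] [ 7.817e-01 -1.175e-01 -1.000e-04] mean [ 0.785  -0.1189  0.0102] ext [0.222 0.064 0.928] axdeg -11.3
scene brass [290.7 341.9] [280 332  21  19 111] [ 8.373e-01 -8.160e-02  3.000e-04] mean [ 8.369e-01 -8.230e-02  1.000e-04] ext [0.023 0.059 0.007] axdeg -72.4
scene brass [ 61.6 372. ] [ 38 362  42  23 194] [ 6.805e-01 -5.665e-01  2.000e-04] mean [ 0.6856 -0.5631  0.0145] ext [0.319 0.451 0.928] axdeg 56.1
scene brass [ 55.8 404.7] [   0  377   89   43 1926] [ 7.392e-01 -5.841e-01  2.000e-04] mean [ 0.7423 -0.5904  0.0017] ext [0.285 0.535 0.928] axdeg -107.1
```

View pics/crop.png

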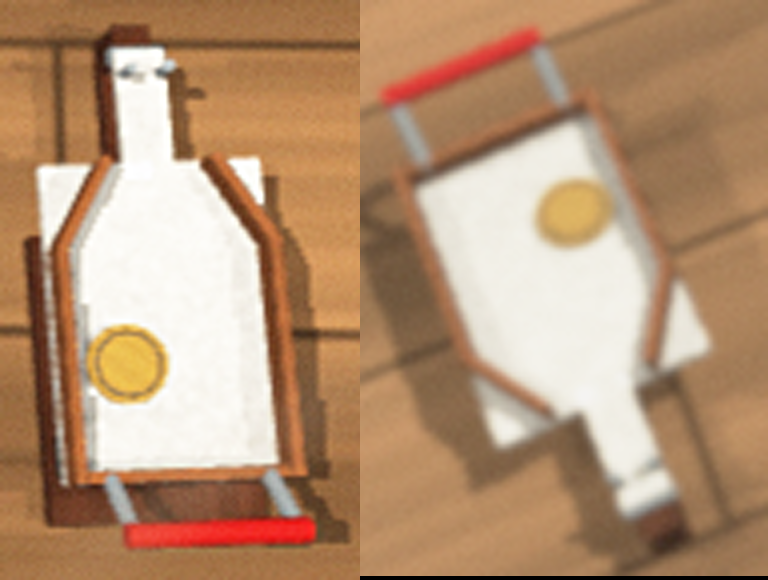

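The crop confirms the brass disc, with its dark rim groove, in the right tray. The bar ends are at top (426,269) and (474,267.5), and at scene (130.4,215.2) and (162,202.5). Next I triangulate.

```bash
cat > h.py <<'E'
import cv2,numpy as np,pickle
def load(): return [pickle.load(open(f'{n}.pkl','rb')) for n in('top','scene')]
def tri(fs,uvs):
    P=[f['intrinsics']@f['camera_from_world'][:3] for f in fs]
    X=cv2.triangulatePoints(P[0],P[1],*[np.array(u,float).reshape(2,1) for u in uvs]);X=X[:3,0]/X[3,0]
    e=[(lambda q:np.linalg.norm(q[:2]/q[2]-u))(p@np.r_[X,1]) for p,u in zip(P,uvs)]
    return X,max(e)
def at(f,u,v,z):
    T=np.linalg.inv(f['camera_from_world']);d=T[:3,:3]@np.linalg.inv(f['intrinsics'])@[u,v,1]
    return T[:3,3]+d*(z-T[2,3])/d[2]
E
python3 - <<'E'
from h import *
t,s=load()
A=lambda u,v:(395+u/4,135+v/4);B=lambda u,v:(125+(u-360)/4.8,195+v/4.8)
for n,a,b in[('barL',A(125,536),B(538,36)),('barR',A(315,530),B(386,97)),('disc',A(127,364),B(574,212)),
 ('pins',A(140,70),B(636,470)),('fenceL',A(106,160),B(652,362)),('fenceR',A(212,158),B(548,411)),
 ('cornL',A(78,484),B(596,96)),('cornR',A(304,472),B(398,174)),('mat',(176.2,210.3),(349.7,184.4))]:
    X,e=tri((t,s),(a,b));print(n,X.round(4),round(e,2), at(t,*a,.05).round(4), at(s,*b,.05).round(4))
print('mat',at(t,176.2,210.3,.006),at(s,349.7,184.4,.006))
for nm,f in(('t',t),('s',s)):
    h=f['image'].astype(int);R,G,Bc=h[...,0],h[...,1],h[...,2]
    m=(R>130)&(G<75)&(Bc<75)&(R-G>70);x0,x1,y0,y1=(420,480,258,278) if nm=='t' else(125,168,196,222)
    ys,xs=np.where(m[y0:y1,x0:x1]);P=np.array([at(f,x+x0,y+y0,.084)[:2] for x,y in zip(xs,ys)])
    c,sz,an=cv2.minAreaRect(P.astype(np.float32));print(nm,len(P),c,sz,an)
E
```

```text
barL [ 0.4084 -0.2362  0.0804] 0.91 [ 0.409  -0.2451  0.05  ] [ 0.3863 -0.2403  0.05  ]
barR [ 0.413  -0.3191  0.0862] 0.38 [ 0.4131 -0.3364  0.05  ] [ 0.3885 -0.3248  0.05  ]
disc [ 0.493 -0.253  0.042] 0.53 [ 0.4924 -0.2492  0.05  ] [ 0.4969 -0.2533  0.05  ]
pins [ 0.6414 -0.2645  0.0464] 0.98 [ 0.641  -0.2614  0.05  ] [ 0.6418 -0.2661  0.05  ]
fenceL [ 0.5938 -0.2418  0.0528] 0.05 [ 0.5945 -0.2427  0.05  ] [ 0.5925 -0.2421  0.05  ]
fenceR [ 0.5958 -0.2955  0.0507] 0.25 [ 0.5961 -0.2953  0.05  ] [ 0.5952 -0.296   0.05  ]
cornL [ 0.434  -0.2235  0.0478] 0.33 [ 0.4337 -0.2234  0.05  ] [ 0.4357 -0.2227  0.05  ]
cornR [ 0.4407 -0.3294  0.0566] 0.1 [ 0.4409 -0.3326  0.05  ] [ 0.4366 -0.3304  0.05  ]
mat [0.5231 0.254  0.0056] 1.07 [0.5176 0.2444 0.05  ] [0.5454 0.2311 0.05  ]
mat [0.52372221 0.25605879 0.006     ] [0.52292763 0.25126257 0.006     ]
t 313 (0.4122079014778137, -0.2761850953102112) (0.012805433943867683, 0.08692393451929092) 0.7955349683761597
s 91 (0.4107695519924164, -0.27887746691703796) (0.008792351000010967, 0.07691746205091476) 2.102466106414795
```

Geometry agrees with the text: bar centre about (0.411, -0.278, 0.083), bar to pins 0.230 m against 0.231, tray yaw about 3°. I'll start moving over, turning as I go.

```bash
cat >> h.py <<'E'
def plan(p,yaw_y=None,R=None):
    "shift/turn in tool axes from the present pose to TCP p with tool y at world yaw (deg), tool down"
    from plant import env
    from scipy.spatial.transform import Rotation as Ro
    o=env.get_obs();R0=o['tcp_rot']
    if R is None:
        a=np.radians(yaw_y);y=np.array([np.cos(a),np.sin(a),0]);z=np.array([0,0,-1.]);R=np.c_[np.cross(y,z),y,z]
    d=R0.T@(np.array(p)-o['tcp_pos']);w=Ro.from_matrix(R0.T@R).as_rotvec()
    print('t',round(o['time_s'],2),'tcp',o['tcp_pos'].round(4),'F',o['ft_force'].round(1),'shift',d.round(4),'rows',round(np.linalg.norm(d)/.0417,1),'turn',w.round(3),round(np.linalg.norm(w)/.125,1),'gap',round(o['finger_gap'],4),'grip',round(o['grasp_force'],1),'j',o['joints'].round(2))
E
python3 -m inch '[[0.06,-0.034,-0.022,0,0,0,0.12],[0.06,-0.068,-0.044,0,0,0,0.24],[0.06,-0.102,-0.066,0,0,0,0.36],[0.06,-0.136,-0.088,0,0,0,0.48],[0.06,-0.17,-0.11,0,0,0,0.6]]'
python3 -c "
from h import *
plan([.45,.15,.24],3)"
```

```text
time_s: 0.52
tcp_pos: [0.2937, 0.4261, 0.2333]
tcp_rot: [[-0.643, 0.766, -0.0], [0.766, 0.643, -0.001], [-0.0, -0.001, -1.0]]
ft_force: [0.5, 0.4, 1.0]
finger_gap: 0.0609
grasp_force: 0.0
t 0.52 tcp [0.2937 0.4261 0.2333] F [0.5 0.4 1. ] shift [-0.312  -0.058  -0.0066] rows 7.6 turn [-0.001  0.     0.646] 5.2 gap 0.0609 grip 0.0 j [ 0.83  0.24  1.69 -0.    1.22  0.14]
```

```bash

python3 -m inch '[[0.04,-0.039,-0.007,0,0,0,0.12],[0.04,-0.078,-0.014,0,0,0,0.24],[0.04,-0.117,-0.021,0,0,0,0.36],[0.04,-0.156,-0.028,0,0,0,0.48],[0.04,-0.195,-0.036,0,0,0,0.6]]' >/dev/null
python3 -c "
from h import *
plan([.411,-.278,.20],3)"
```

```text
t 0.93 tcp [0.3924 0.2541 0.2335] F [ 0.8  0.2 -0.4] shift [-0.5313 -0.0337  0.0336] rows 12.8 turn [-0.     0.     0.046] 0.4 gap 0.0401 grip 0.0 j [ 0.43  0.17  1.78 -0.    1.19  0.33]
```

```bash

python3 -m inch '[[0.03,-0.036,0.004,0,0,0,0.01],[0.03,-0.072,0.006,0,0,0,0.02],[0.03,-0.108,0.007,0,0,0,0.03],[0.03,-0.144,0.006,0,0,0,0.04],[0.03,-0.18,0.005,0,0,0,0.046]]' >/dev/null
python3 -m inch '[[0.03,-0.036,-0.003,0.004,0,0,0],[0.03,-0.072,-0.006,0.008,0,0,0],[0.03,-0.108,-0.009,0.012,0,0,0],[0.03,-0.144,-0.012,0.016,0,0,0],[0.03,-0.18,-0.015,0.02,0,0,0]]' >/dev/null
python3 -c "
from h import *
plan([.411,-.278,.20],3)"
```

```text
t 1.77 tcp [ 0.4104 -0.1048  0.2134] F [ 1.4  0.4 -0.7] shift [-0.1729 -0.0094  0.0134] rows 4.2 turn [-0.    -0.     0.006] 0.0 gap 0.0297 grip 0.0 j [-0.41  0.12  1.89 -0.    1.12 -0.47]
```

```bash

python3 -m inch '[[0.03,-0.036,-0.002,0.003,0,0,0],[0.03,-0.072,-0.004,0.006,0,0,0],[0.03,-0.108,-0.006,0.009,0,0,0],[0.03,-0.144,-0.008,0.012,0,0,0],[0.03,-0.173,-0.0094,0.013,0,0,0]]' >/dev/null
python3 -m inch '[[0.03,0,0,0,0,0,0],[0.03,0,0,0,0,0,0],[0.03,0,0,0,0,0,0],[0.03,0,0,0,0,0,0],[0.03,0,0,0,0,0,0]]' >/dev/null
python3 - <<'E'
from h import *
from plant import env
plan([.411,-.278,.078],3)
o=env.get_obs();f=env.grab_frame('wrist');f['p']=o['tcp_pos'];f['R']=o['tcp_rot'];pickle.dump(f,open('w1.pkl','wb'))
cv2.imwrite('pics/w1.png',f['image'][:,:,::-1]);print(f['intrinsics'],f['mount'])
T=np.eye(4);T[:3,:3]=f['R'];T[:3,3]=f['p'];C=np.linalg.inv(T@f['mount']);f['camera_from_world']=C
h=f['image'].astype(int);m=(h[...,0]>120)&(h[...,1]<75)&(h[...,2]<75)&(h[...,0]-h[...,1]>70)
k,l,st,ce=cv2.connectedComponentsWithStats(m.astype(np.uint8));i=1+np.argmax(st[1:,4]);print(st[i],ce[i])
ys,xs=np.where(l==i);W=np.linalg.inv(C);d=f['range_z'][ys,xs];P=(W[:3,:3]@(np.linalg.inv(f['intrinsics'])@np.c_[xs,ys,np.ones(len(xs))].T*d)).T+W[:3,3]
g=(P[:,2]>.06)&(P[:,2]<.1);print(g.sum(),P[g].mean(0),np.percentile(P[g],[1,99],axis=0).round(4))
c,sz,an=cv2.minAreaRect(P[g][:,:2].astype(np.float32));print(c,sz,an)
E
```

```text
t 2.6 tcp [ 0.4115 -0.275   0.2007] F [-0.9  0.2 -0.2] shift [-0.003  -0.0007  0.1227] rows 2.9 turn [-0.    -0.     0.007] 0.1 gap 0.0298 grip 0.0 j [-0.73  0.24  1.77  0.    1.12 -0.79]
[[364.94097564   0.         275.73550473]
 [  0.         364.94097564 209.97251509]
 [  0.           0.           1.        ]] [[ 2.09136890e-05 -9.69125378e-01 -2.46568451e-01  6.84179232e-02]
 [ 9.99999877e-01 -1.02161612e-04  4.86360263e-04  2.32414049e-04]
 [-4.96533905e-04 -2.46568431e-01  9.69125256e-01 -1.51691060e-01]
 [ 0.00000000e+00  0.00000000e+00  0.00000000e+00  1.00000000e+00]]
[ 266  154   17  112 1794] [273.60925307 208.34671126]
1720 [ 0.40996994 -0.27297908  0.08720916] [[ 0.403  -0.3161  0.0827]
 [ 0.4168 -0.2332  0.0897]]
(0.41039907932281494, -0.2751593291759491) (0.011871930211782455, 0.08462479710578918) 3.01308536529541
```

View pics/w1.png

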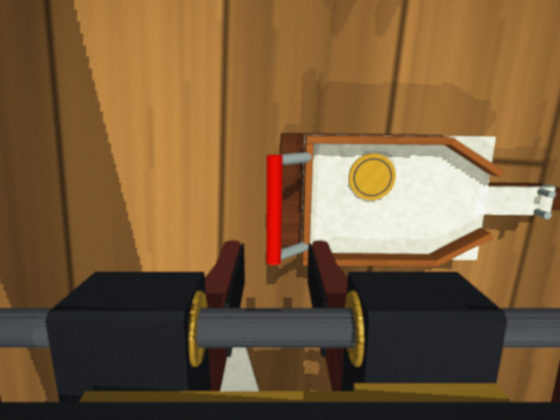

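Wrist view: bar at px (266–282, 154–266), brass disc at (372,177). It confirms the bar centre at (0.4104, -0.275), yaw 3.0°, top at 88 mm. Descending to grip it.

```bash

python3 -m inch '[[0.03,0,-0.001,0.03,0,0,0.007],[0.03,0,-0.001,0.06,0,0,0.007],[0.03,0,-0.001,0.085,0,0,0.007],[0.03,0,-0.001,0.105,0,0,0.007],[0.03,0,-0.001,0.123,0,0,0.007]]' 
python3 -m inch '[[0.03,0,0,0,0,0,0],[0.0,0,0,0,0,0,0],[0.0,0,0,0,0,0,0],[0.0,0,0,0,0,0,0],[0.0,0,0,0,0,0,0]]'
python3 -m inch '[[0.0,0,0,0,0,0,0],[0.0,0,0,0,0,0,0],[0.0,0,0,0,0,0,0],[0.0,0,0,0,0,0,0],[0.0,0,0,0,0,0,0]]'
```

```text
time_s: 3.07
tcp_pos: [0.4105, -0.2753, 0.0766]
tcp_rot: [[-0.052, 0.999, -0.001], [0.999, 0.052, 0.0], [0.0, -0.001, -1.0]]
ft_force: [0.4, -0.3, -0.3]
finger_gap: 0.0299
grasp_force: 0.0
time_s: 3.48
tcp_pos: [0.4101, -0.2768, 0.0788]
tcp_rot: [[-0.052, 0.999, -0.001], [0.999, 0.052, -0.001], [-0.001, -0.001, -1.0]]
ft_force: [-4.9, -2.2, 2.1]
finger_gap: 0.0109
grasp_force: 30.0
time_s: 3.9
tcp_pos: [0.4101, -0.2769, 0.0788]
tcp_rot: [[-0.051, 0.999, -0.001], [0.999, 0.051, -0.001], [-0.001, -0.001, -1.0]]
ft_force: [-5.8, -1.2, 5.0]
finger_gap: 0.011
grasp_force: 30.0
```

```bash

python3 -m inch '[[0,0,0.001,-0.005,0,0,0],[0,0,0.0022,-0.01,0,0,0],[0,0,0.0035,-0.015,0,0,0],[0,0,0.0048,-0.020,0,0,0],[0,0,0.0063,-0.0253,0,0,0]]' 
python3 -m inch '[[0,0,0.0016,-0.005,0,0,0],[0,0,0.0033,-0.01,0,0,0],[0,0,0.0051,-0.015,0,0,0],[0,0,0.007,-0.020,0,0,0],[0,0,0.009,-0.0246,0,0,0]]'
```

```text
time_s: 4.32
tcp_pos: [0.4162, -0.2764, 0.1038]
tcp_rot: [[-0.052, 0.999, -0.002], [0.999, 0.052, -0.001], [-0.001, -0.002, -1.0]]
ft_force: [-5.2, -3.3, -1.3]
finger_gap: 0.0109
grasp_force: 30.0
time_s: 4.73
tcp_pos: [0.4249, -0.276, 0.1284]
tcp_rot: [[-0.052, 0.999, -0.002], [0.999, 0.052, -0.001], [-0.001, -0.002, -1.0]]
ft_force: [-6.1, -4.2, -0.0]
finger_gap: 0.0111
grasp_force: 30.0
```

Forces are small, so I continue to about 31° and look.

```bash

python3 -m inch '[[0,0,0.0021,-0.0048,0,0,0],[0,0,0.0043,-0.0096,0,0,0],[0,0,0.0066,-0.0143,0,0,0],[0,0,0.009,-0.0189,0,0,0],[0,0,0.0115,-0.0234,0,0,0]]' |grep -E "tcp_pos|force"
python3 -m inch '[[0,0,0.0026,-0.0046,0,0,0],[0,0,0.0053,-0.0092,0,0,0],[0,0,0.0081,-0.0136,0,0,0],[0,0,0.011,-0.018,0,0,0],[0,0,0.0139,-0.0222,0,0,0]]' |grep -E "tcp_pos|force"
python3 -m inch '[[0,0,0.0031,-0.0042,0,0,0],[0,0,0.0062,-0.0084,0,0,0],[0,0,0.0095,-0.0126,0,0,0],[0,0,0.0128,-0.0166,0,0,0],[0,0,0.0161,-0.0205,0,0,0]]' |grep -E "tcp_pos|force"
python3 -m inch '[[0,0,0,0,0,0,0],[0,0,0,0,0,0,0],[0,0,0,0,0,0,0],[0,0,0,0,0,0,0],[0,0,0,0,0,0,0]]' |grep -E "tcp_pos|force"
python3 - <<'E'
from h import *
from plant import env
f=env.grab_frame('scene');g=env.grab_frame('wrist')
a=cv2.resize(f['image'][170:330,100:240],(490,560),interpolation=cv2.INTER_CUBIC);b=cv2.resize(g['image'],(300,225),interpolation=cv2.INTER_AREA)
c=np.zeros((560,790,3),np.uint8);c[:,:490]=a;c[:225,490:]=b;cv2.imwrite('pics/up.png',c[:,:,::-1])
E
```

```text
tcp_pos: [0.4358, -0.2755, 0.1519]
ft_force: [-7.9, -3.8, 0.7]
grasp_force: 30.0
tcp_pos: [0.4491, -0.2748, 0.1742]
ft_force: [-9.1, -3.3, 3.0]
grasp_force: 30.0
tcp_pos: [0.4645, -0.2741, 0.1949]
ft_force: [-11.9, -4.5, 6.7]
grasp_force: 30.0
tcp_pos: [0.4644, -0.2741, 0.1948]
ft_force: [-12.4, -2.7, 7.2]
grasp_force: 30.0
```

View pics/up.png

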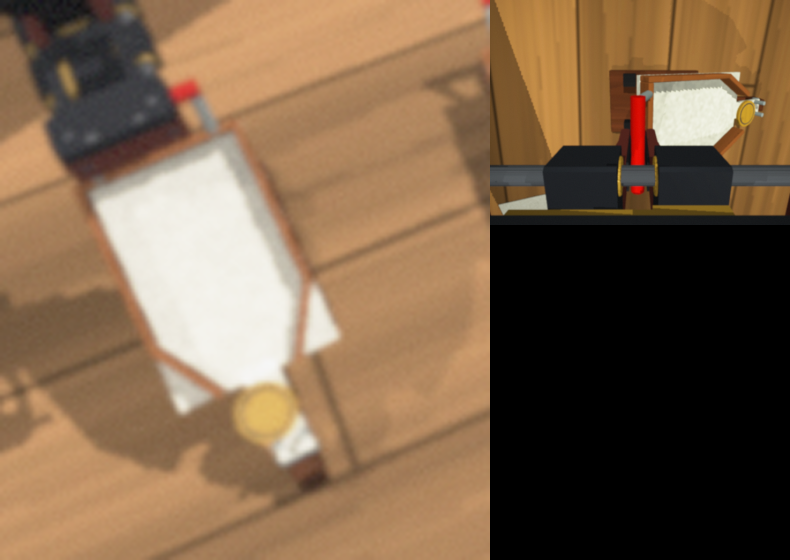

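Left panel: disc centre at crop (265,413), on the tongue next to the pins at (290,440). I let it settle, then lower along the reversed arc.

```bash

python3 -m inch '[[0,0,0,0,0,0,0],[0,0,0,0,0,0,0],[0,0,0,0,0,0,0],[0,0,0,0,0,0,0],[0,0,0,0,0,0,0]]' >/dev/null
python3 -m inch '[[0,0,-0.0033,0.0039,0,0,0],[0,0,-0.0066,0.0079,0,0,0],[0,0,-0.0099,0.0121,0,0,0],[0,0,-0.013,0.0163,0,0,0],[0,0,-0.0161,0.0205,0,0,0]]' |grep -E "tcp_pos|force"
python3 -m inch '[[0,0,-0.0029,0.0042,0,0,0],[0,0,-0.0058,0.0086,0,0,0],[0,0,-0.0086,0.013,0,0,0],[0,0,-0.0113,0.0176,0,0,0],[0,0,-0.0139,0.0222,0,0,0]]' |grep -E "tcp_pos|force"
python3 -m inch '[[0,0,-0.0025,0.0045,0,0,0],[0,0,-0.0049,0.0091,0,0,0],[0,0,-0.0072,0.0138,0,0,0],[0,0,-0.0094,0.0186,0,0,0],[0,0,-0.0115,0.0234,0,0,0]]' |grep -E "tcp_pos|force"
python3 -m inch '[[0,0,-0.002,0.0046,0,0,0],[0,0,-0.0039,0.0096,0,0,0],[0,0,-0.0057,0.0146,0,0,0],[0,0,-0.0074,0.0196,0,0,0],[0,0,-0.009,0.0246,0,0,0]]' |grep -E "tcp_pos|force"
python3 -m inch '[[0,0,-0.0015,0.0053,0,0,0],[0,0,-0.0028,0.0103,0,0,0],[0,0,-0.0041,0.0153,0,0,0],[0,0,-0.0053,0.0203,0,0,0],[0,0,-0.0063,0.0248,0,0,0]]' |grep -E "tcp_pos|force"
python3 -m inch '[[0,0,0,0.0005,0,0,0],[0,0,0,0.0005,0,0,0],[0,0,0,0.0005,0,0,0],[0,0,0,0.0005,0,0,0],[0,0,0,0.0005,0,0,0]]'
```

```text
tcp_pos: [0.449, -0.2748, 0.1742]
ft_force: [-10.7, -3.2, 5.5]
grasp_force: 30.0
tcp_pos: [0.4356, -0.2755, 0.1518]
ft_force: [-9.0, -2.4, 3.4]
grasp_force: 30.0
tcp_pos: [0.4247, -0.276, 0.1282]
ft_force: [-6.9, -2.5, 1.1]
grasp_force: 30.0
tcp_pos: [0.4161, -0.2764, 0.1035]
ft_force: [-5.8, -2.3, 0.3]
grasp_force: 30.0
tcp_pos: [0.41, -0.2767, 0.0787]
ft_force: [-4.7, -0.1, 26.0]
grasp_force: 30.0
time_s: 9.42
tcp_pos: [0.4101, -0.2767, 0.0783]
tcp_rot: [[-0.051, 0.999, -0.001], [0.999, 0.051, -0.001], [-0.001, -0.001, -1.0]]
ft_force: [-5.6, -2.6, -0.9]
finger_gap: 0.011
grasp_force: 30.0
```

Down level. Open slowly (limited gap), then rise.

```bash

python3 -m inch '[[0.018,0,0,0,0,0,0],[0.024,0,0,0,0,0,0],[0.028,0,0,0,0,0,0],[0.03,0,0,0,0,0,0],[0.03,0,0,0,0,0,0]]' | grep -E "gap|force"
python3 -m inch '[[0.03,0,0,-0.02,0,0,0],[0.03,0,0,-0.05,0,0,0],[0.03,0,0,-0.08,0,0,0],[0.03,0,0,-0.11,0,0,0],[0.03,0,0,-0.13,0,0,0]]' | grep -E "tcp_pos|gap|force"
python3 - <<'E'
from h import *
from plant import env
plan([.54,-.267,.21],-87)
for n in('top','scene'):
    f=env.grab_frame(n);pickle.dump(f,open(f'{n}.pkl','wb'))
t,s=load()
a=cv2.resize(t['image'][135:280,395:485],None,fx=4,fy=4,interpolation=cv2.INTER_CUBIC)
b=cv2.resize(s['image'][195:315,125:210],None,fx=4.8,fy=4.8,interpolation=cv2.INTER_CUBIC)
c=np.zeros((580,a.shape[1]+b.shape[1],3),np.uint8);c[:a.shape[0],:a.shape[1]]=a;c[:b.shape[0],a.shape[1]:]=b
cv2.imwrite('pics/crop2.png',c[:,:,::-1])
E
```

```text
ft_force: [0.5, -0.3, 0.4]
finger_gap: 0.0298
grasp_force: 0.0
tcp_pos: [0.4115, -0.277, 0.2105]
ft_force: [0.3, -1.2, -0.6]
finger_gap: 0.0299
grasp_force: 0.0
t 10.25 tcp [ 0.4115 -0.277   0.2105] F [ 0.3 -1.2 -0.6] shift [0.0034 0.1288 0.0008] rows 3.1 turn [ 0.003 -0.     1.57 ] 12.6 gap 0.0299 grip 0.0 j [-0.73  0.23  1.76  0.    1.14 -0.78]
```

View pics/crop2.png

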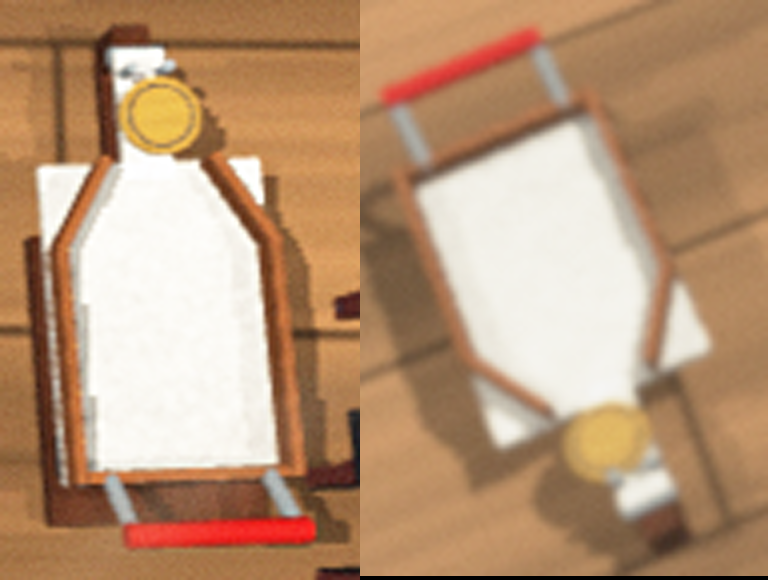

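Crop: the tray is level. The disc, at top crop (160,115), sits against only the right-hand pin, off to tray -y of the tongue centre (138,115). I'll hover above it for an accurate wrist measurement.

```bash

python3 -m inch '[[0.06,0,0.035,0.01,0,0,0.12],[0.07,0.001,0.07,0.02,0,0,0.24],[0.08,0.002,0.105,0.03,0,0,0.36],[0.08,0.003,0.14,0.04,0,0,0.48],[0.08,0.003,0.175,0.05,0,0,0.6]]' >/dev/null
python3 -m inch '[[0.08,0,0,0,0,0,0.12],[0.08,0,0,0,0,0,0.24],[0.08,0,0,0,0,0,0.36],[0.08,0,0,0,0,0,0.48],[0.08,0,0,0,0,0,0.6]]' >/dev/null
python3 -m inch '[[0.08,0,0,0,0,0,0.12],[0.08,0,0,0,0,0,0.24],[0.08,0,0,0,0,0,0.37],[0.08,0,0,0,0,0,0.37],[0.08,0,0,0,0,0,0.37]]' >/dev/null
python3 - <<'E'
from h import *
from plant import env
plan([.62,-.267,.16],-87)
o=env.get_obs();f=env.grab_frame('wrist')
T=np.eye(4);T[:3,:3]=o['tcp_rot'];T[:3,3]=o['tcp_pos'];f['camera_from_world']=np.linalg.inv(T@f['mount']);pickle.dump(f,open('w2.pkl','wb'))
cv2.imwrite('pics/w2.png',f['image'][:,:,::-1])
E
```

```text
t 11.6 tcp [ 0.5848 -0.2642  0.1564] F [-0.6  0.2  0.1] shift [ 0.035   0.0047 -0.0037] rows 0.9 turn [-0.001  0.002  0.003] 0.0 gap 0.0801 grip 0.0 j [-0.53  0.49  1.5   0.    1.15  0.98]
```

View pics/w2.png

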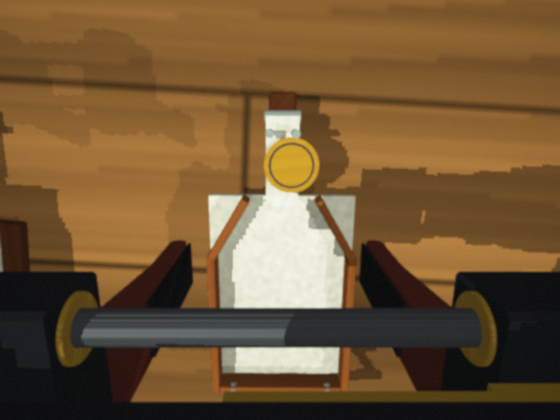

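Wrist view: disc centre (292,165), pins (270,134) and (296,134), tongue edges u≈265 and 300. The disc is about 6 mm off centre. Next I compute the positions.

```bash
python3 - <<'E'
from h import *
f=pickle.load(open('w2.pkl','rb'));t,s=load()
h=f['image'].astype(int);m=(h[...,0]>150)&(h[...,1]>90)&(h[...,2]<70);m[:130]=0;m[200:]=0;m[:,:250]=0;m[:,340:]=0
k,l,st,ce=cv2.connectedComponentsWithStats(m.astype(np.uint8));i=1+np.argmax(st[1:,4]);u=ce[i];print(st[i],u)
print('disc wrist z44',at(f,*u,.044),'fence ends',at(f,247,199,.058),at(f,319,199,.058))
for n,q,z in[('pinL',(270,134),.054),('pinR',(296,134),.054),('tongL',(265,150),.04),('endL',(266,111),.04),('endR',(300,111),.04),('tcornL',(209,196),.04),('tcornR',(355,196),.04)]:print(n,at(f,*q,z).round(4))
a,b=(395+160/4,135+115/4),(125+246/4.8,195+442/4.8);print('tri top/scene',tri((t,s),(a,b)),'top/wrist',tri((t,f),(a,u)))
d=f['range_z'][165,292];P=np.linalg.inv(f['camera_from_world'])@np.r_[np.linalg.inv(f['intrinsics'])@[292,165,1]*d,1];print('depth pt',P)
E
```

```text
[ 271  145   41   41 1361] [291.0573108  165.00440852]
disc wrist z44 [ 0.61883443 -0.27189249  0.044     ] fence ends [ 0.59507149 -0.24192444  0.058     ] [ 0.59787295 -0.2923614   0.058     ]
pinL [ 0.6404 -0.2557  0.054 ]
pinR [ 0.6414 -0.2734  0.054 ]
tongL [ 0.6282 -0.2524  0.04  ]
endL [ 0.6556 -0.2518  0.04  ]
endR [ 0.6569 -0.2759  0.04  ]
tcornL [ 0.5917 -0.2121  0.04  ]
tcornR [ 0.5978 -0.3215  0.04  ]
tri top/scene (array([ 0.61957769, -0.2746887 ,  0.04191202]), np.float64(0.6521535894047938)) top/wrist (array([ 0.61900177, -0.27188881,  0.04590734]), np.float64(0.15773850487965782))
depth pt [ 0.61893837 -0.27254845  0.04449937  1.        ]
```

Disc at (0.619, -0.272), top at 44 mm (agrees). The rest position on the tongue line is (0.620, -0.2657). Plan: straddle the tongue centred, let the closing jaws centre the disc, nudge it to both pins, then lift.

```bash

python3 -m inch '[[0.07,0.017,0.0016,0.015,0,0,0.003],[0.07,0.0346,0.0033,0.03,0,0,0.003],[0.07,0.0346,0.0033,0.04,0,0,0.003],[0.07,0.0346,0.0033,0.05,0,0,0.003],[0.07,0.0346,0.0033,0.06,0,0,0.003]]' >/dev/null
python3 -m inch '[[0.07,0,0,0.013,0,0,0],[0.07,0,0,0.025,0,0,0],[0.07,0,0,0.035,0,0,0],[0.07,0,0,0.042,0,0,0],[0.07,0,0,0.044,0,0,0]]' >/dev/null
python3 -m inch '[[0.07,0,0,0,0,0,0],[0.07,0,0,0,0,0,0],[0.07,0,0,0,0,0,0],[0.07,0,0,0,0,0,0],[0.07,0,0,0,0,0,0]]' >/dev/null
python3 -c "
from h import *
plan([.6195,-.2657,.0488],-87)"
```

```text
t 12.9 tcp [ 0.6204 -0.2663  0.0543] F [ 0.3 -1.2  0.3] shift [-0.0009 -0.0007  0.0055] rows 0.1 turn [ 0.001 -0.001 -0.004] 0.0 gap 0.0699 grip 0.0 j [-0.51  0.65  1.5  -0.    1.    1.01]
```

```bash

python3 -m inch '[[0.065,0,-0.0007,0.003,0,0,0],[0.06,0,-0.0007,0.0055,0,0,0],[0.057,0,-0.0007,0.0055,0,0,0],[0.055,0,-0.0007,0.0055,0,0,0],[0.053,0,-0.0007,0.0055,0,0,0]]'|grep -E "tcp_pos|gap|force"
python3 -m inch '[[0.051,0,0,0,0,0,0],[0.049,0,0,0,0,0,0],[0.047,0,0,0,0,0,0],[0.045,0,0,0,0,0,0],[0.0435,0,0,0,0,0,0]]'|grep -E "tcp_pos|gap|force"
python3 -m inch '[[0.0425,0,0,0,0,0,0],[0.0415,0,0,0,0,0,0],[0.041,0,0,0,0,0,0],[0.041,0,0,0,0,0,0],[0.041,0,0,0,0,0,0]]'|grep -E "tcp_pos|gap|force"
python3 - <<'E'
from h import *
from plant import env
f=env.grab_frame('wrist');g=env.grab_frame('scene')
a=cv2.resize(f['image'][100:300,180:400],(440,400),interpolation=cv2.INTER_CUBIC);b=cv2.resize(g['image'][240:320,140:210],(350,400),interpolation=cv2.INTER_CUBIC)
cv2.imwrite('pics/grip.png',np.hstack([a,b])[:,:,::-1])
E
```

```text
tcp_pos: [0.6199, -0.2654, 0.048]
ft_force: [0.5, 0.2, 0.1]
finger_gap: 0.054
grasp_force: 0.0
tcp_pos: [0.62, -0.2654, 0.0482]
ft_force: [-0.8, -0.1, 0.1]
finger_gap: 0.044
grasp_force: 0.0
tcp_pos: [0.62, -0.2654, 0.0482]
ft_force: [-0.0, -0.4, 0.4]
finger_gap: 0.041
grasp_force: 0.0
```

View pics/grip.png

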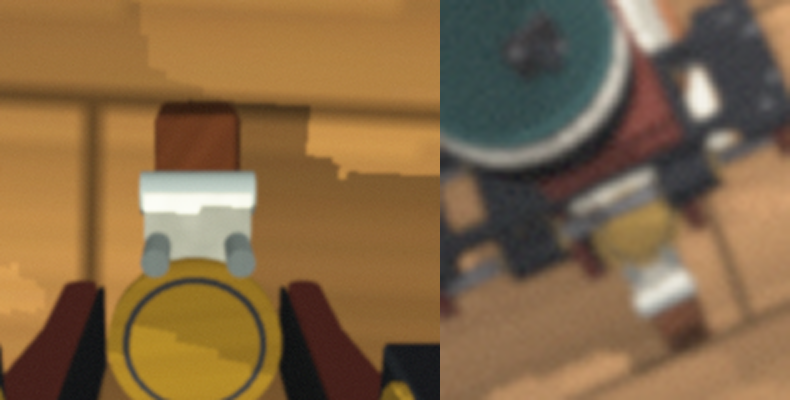

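The disc is now centred between the jaws at crop (194,345) and up against both pins at (155,255) and (239,255). I grip it, nudge it to the pins and lift.

```bash

python3 -m inch '[[0.041,0,0,-0.001,0,0,0],[0.0,0,0,-0.001,0,0,0],[0.0,0,0,-0.001,0,0,0],[0.0,0,0,-0.001,0,0,0],[0.0,0,0,-0.001,0,0,0]]'|grep -E "tcp_pos|gap|force"
python3 -m inch '[[0.0,0.001,0,0,0,0,0],[0.0,0.0015,0,0,0,0,0],[0.0,0.0015,0,0,0,0,0],[0.0,0,0,0,0,0,0],[0.0,-0.001,0,0,0,0,0]]'|grep -E "tcp_pos|gap|force"
python3 -m inch '[[0.0,-0.001,0,-0.004,0,0,0],[0.0,-0.001,0,-0.015,0,0,0],[0.0,-0.001,0,-0.035,0,0,0],[0.0,-0.001,0,-0.06,0,0,0],[0.0,-0.001,0,-0.09,0,0,0]]'|grep -E "tcp_pos|gap|force"
python3 -c "
from h import *
plan([.5233,.2537,.14],-87)"
```

```text
tcp_pos: [0.6201, -0.2654, 0.0493]
ft_force: [-0.5, 0.7, 0.4]
finger_gap: 0.0385
grasp_force: 30.0
tcp_pos: [0.6193, -0.2656, 0.0493]
ft_force: [1.0, -0.1, 0.4]
finger_gap: 0.0386
grasp_force: 30.0
tcp_pos: [0.6169, -0.2649, 0.1395]
ft_force: [0.3, -0.1, -1.8]
finger_gap: 0.0387
grasp_force: 30.0
t 15.5 tcp [ 0.6169 -0.2649  0.1395] F [ 0.3 -0.1 -1.8] shift [-6.830e-02 -5.226e-01  4.000e-04] rows 12.6 turn [-0.001  0.002 -0.004] 0.0 gap 0.0387 grip 30.0 j [-0.51  0.55  1.44 -0.    1.16  1.01]
```

```bash

python3 -m inch '[[0,-0.001,-0.008,-0.006,0,0,0],[0,-0.004,-0.03,-0.012,0,0,0],[0,-0.008,-0.06,-0.018,0,0,0],[0,-0.012,-0.09,-0.02,0,0,0],[0,-0.016,-0.12,-0.02,0,0,0]]'|grep -E "tcp_pos|gap|force"
python3 -m inch '[[0,-0.004,-0.031,0,0,0,0],[0,-0.008,-0.062,0,0,0,0],[0,-0.012,-0.093,0,0,0,0],[0,-0.016,-0.124,0,0,0,0],[0,-0.02,-0.155,0,0,0,0]]'|grep -E "tcp_pos|gap|force"
python3 -m inch '[[0,-0.004,-0.031,0,0,0,0],[0,-0.008,-0.062,0.002,0,0,0],[0,-0.012,-0.093,0.004,0,0,0],[0,-0.016,-0.12,0.01,0,0,0],[0,-0.02,-0.14,0.02,0,0,0]]'|grep -E "tcp_pos|gap|force"
python3 -c "
from h import *
plan([.5233,.2537,.08],-87)"
```

```text
tcp_pos: [0.5959, -0.1452, 0.1601]
ft_force: [-0.4, -0.0, 0.1]
finger_gap: 0.0382
grasp_force: 30.0
tcp_pos: [0.5677, 0.0092, 0.1593]
ft_force: [0.9, 0.5, 0.0]
finger_gap: 0.0383
grasp_force: 30.0
tcp_pos: [0.5416, 0.1489, 0.14]
ft_force: [0.0, 0.6, -0.5]
finger_gap: 0.0387
grasp_force: 30.0
t 16.75 tcp [0.5416 0.1489 0.14  ] F [ 0.   0.6 -0.5] shift [-0.0132 -0.1056  0.06  ] rows 2.9 turn [-0.001 -0.002 -0.002] 0.0 gap 0.0387 grip 30.0 j [0.14 0.41 1.7  0.   1.03 1.67]
```

```bash

python3 -m inch '[[0,-0.0035,-0.028,0.005,0,0,0],[0,-0.0075,-0.056,0.018,0,0,0],[0,-0.0115,-0.08,0.034,0,0,0],[0,-0.013,-0.098,0.05,0,0,0],[0,-0.0132,-0.1056,0.06,0,0,0]]'|grep -E "tcp_pos|gap|force"
python3 -m inch '[[0,0,0,0.01,0,0,0],[0,0,0,0.02,0,0,0],[0,0,0,0.03,0,0,0],[0,0,0,0.04,0,0,0],[0,0,0,0.048,0,0,0]]'|grep -E "tcp_pos|gap|force"
python3 -m inch '[[0,0,0,0.006,0,0,0],[0,0,0,0.009,0,0,0],[0,0,0,0.009,0,0,0],[0,0,0,0.009,0,0,0],[0,0,0,0.009,0,0,0]]'|grep -E "tcp_pos|gap|force"
python3 - <<'E'
from h import *
from plant import env
plan([.5233,.2537,.018],-87)
f=env.grab_frame('wrist');g=env.grab_frame('top')
a=cv2.resize(f['image'],(440,330),interpolation=cv2.INTER_AREA);b=cv2.resize(g['image'][150:260,120:236],(348,330),interpolation=cv2.INTER_CUBIC)
cv2.imwrite('pics/place.png',np.hstack([a,b])[:,:,::-1])
E
```

```text
tcp_pos: [0.5218, 0.2533, 0.0779]
ft_force: [-0.5, 0.7, -0.4]
finger_gap: 0.0387
grasp_force: 30.0
tcp_pos: [0.5237, 0.25, 0.0302]
ft_force: [0.4, -0.1, -0.4]
finger_gap: 0.0386
grasp_force: 30.0
tcp_pos: [0.5239, 0.2512, 0.0226]
ft_force: [0.4, -0.7, -0.6]
finger_gap: 0.0387
grasp_force: 30.0
t 18.0 tcp [0.5239 0.2512 0.0226] F [ 0.4 -0.7 -0.6] shift [-0.0005 -0.0026  0.0046] rows 0.1 turn [-0.    -0.001 -0.004] 0.0 gap 0.0387 grip 30.0 j [ 0.33  0.59  1.74 -0.    0.81  1.85]
```

View pics/place.png

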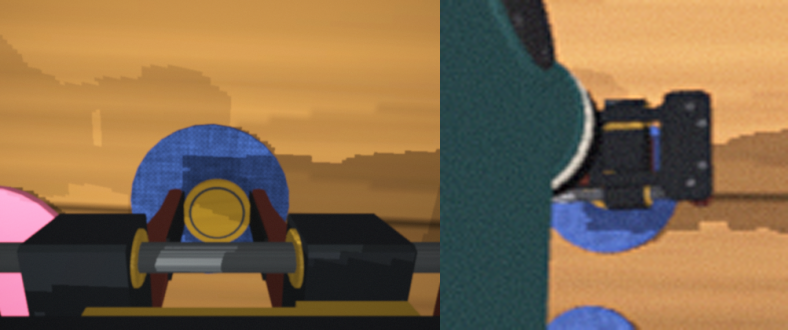

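Wrist panel: the disc (217,211) is held level over the blue mat, whose extent is u 132–288. I descend in 1 mm steps to contact.

```bash

python3 -m inch '[[0,0,-0.001,0.001,0,0,0],[0,0,-0.002,0.002,0,0,0],[0,0,-0.002,0.003,0,0,0],[0,0,-0.002,0.004,0,0,0],[0,0,-0.002,0.004,0,0,0]]'|grep -E "tcp_pos|gap|force"
python3 -m inch '[[0,0,0,0.0005,0,0,0],[0,0,0,0.001,0,0,0],[0,0,0,0.001,0,0,0],[0,0,0,0.001,0,0,0],[0,0,0,0.001,0,0,0]]'|grep -E "tcp_pos|gap|force"
```

```text
tcp_pos: [0.5232, 0.2531, 0.0179]
ft_force: [-1.1, 0.2, -0.5]
finger_gap: 0.038
grasp_force: 30.0
tcp_pos: [0.5234, 0.2531, 0.0174]
ft_force: [-0.8, -1.3, 4.3]
finger_gap: 0.0385
grasp_force: 32.4
```

Contact at about 4 N, so I release slowly and retreat.

```bash

python3 -m inch '[[0.039,0,0,0,0,0,0],[0.0395,0,0,0,0,0,0],[0.0405,0,0,0,0,0,0],[0.042,0,0,0,0,0,0],[0.045,0,0,0,0,0,0]]'|grep -E "tcp_pos|gap|force"
python3 -m inch '[[0.05,0,0,0,0,0,0],[0.055,0,0,0,0,0,0],[0.055,0,0,-0.003,0,0,0],[0.055,0,0,-0.015,0,0,0],[0.055,0,0,-0.035,0,0,0]]'|grep -E "tcp_pos|gap|force"
python3 -m inch '[[0.055,0,0,-0.03,0,0,0],[0.055,0,0,-0.06,0,0,0],[0.055,0,0,-0.09,0,0,0],[0.055,0,0,-0.12,0,0,0],[0.055,0,0,-0.12,0,0,0]]'|grep -E "tcp_pos|gap|force"
python3 - <<'E'
from h import *
from plant import env
o=env.get_obs();f=env.grab_frame('wrist');g=env.grab_frame('scene')
a=cv2.resize(f['image'],(440,330),interpolation=cv2.INTER_AREA);b=cv2.resize(g['image'][110:320,110:410],(358,330))
cv2.imwrite('pics/done.png',np.hstack([a,b])[:,:,::-1])
T=np.eye(4);T[:3,:3]=o['tcp_rot'];T[:3,3]=o['tcp_pos'];W=T@f['mount']
h=f['image'].astype(int)
for n,m in(('disc',(h[...,0]>130)&(h[...,1]>80)&(h[...,2]<70)),('mat',(h[...,2]>h[...,0]+40))):
    k,l,st,ce=cv2.connectedComponentsWithStats(m.astype(np.uint8))
    ys,xs=np.where(m);d=f['range_z'][ys,xs];P=(W[:3,:3]@(np.linalg.inv(f['intrinsics'])@np.c_[xs,ys,np.ones(len(xs))].T*d)).T+W[:3,3]
    P=P[(np.abs(P[:,0]-.523)<.06)&(np.abs(P[:,1]-.253)<.06)&(P[:,2]<.03)&(P[:,2]>.004)];print(n,len(P),np.percentile(P,[1,50,99],axis=0).round(4))
E
```

```text
tcp_pos: [0.5239, 0.2533, 0.0174]
ft_force: [-0.9, -0.2, 4.1]
finger_gap: 0.0438
grasp_force: 2.5
tcp_pos: [0.5215, 0.2523, 0.051]
ft_force: [0.1, -0.1, 0.0]
finger_gap: 0.055
grasp_force: 0.0
tcp_pos: [0.5269, 0.2543, 0.1788]
ft_force: [0.9, 0.4, 1.1]
finger_gap: 0.0552
grasp_force: 0.0
disc 1399 [[0.5041 0.2361 0.009 ]
 [0.523  0.2542 0.0109]
 [0.541  0.2722 0.0125]]
mat 7199 [[0.4775 0.2107 0.0049]
 [0.5273 0.2591 0.0065]
 [0.5696 0.3031 0.0082]]
```

View pics/done.png

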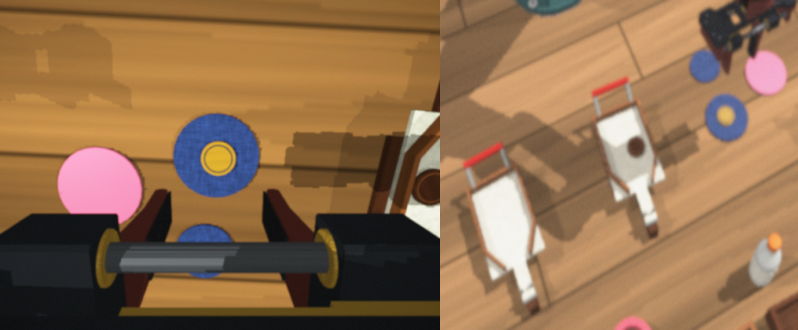

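The disc (217,158) lies flat, central on the large blue mat. Both trays are down, and the gripper is clear.

```bash
python3 -c "
from plant import env
print(env.sign_off())"
```

```text
the job is handed in; nothing more can be done
None
```

The brass disc slid to the tongue but stopped against one pin, so I centred it with the jaws; it now lies flat in the middle of the large blue mat, both trays are down, and I handed the job in after about 20 s of the 54 s allowed.

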